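# Slide the circuit board home in the test fixture and start the test

## Robot

A 7-joint arm with a two-finger parallel gripper is mounted at the origin on the work surface. World frame = base frame: x ahead of the robot, y to its left, z up, the work surface at z = 0. Lengths are in mm, angles in rad, forces in N, time in s.
With the tool pointing down it reaches from about 425 to 1025 mm from the base axis. Payload 9.4 kg.
Tool frame: the origin (TCP) lies on the mounting face of the last link; the fingertips stand 186 mm ahead of it and the grasp point (between the pads) lies 167 mm ahead of it; z points along the fingers, y is the direction in which the jaws open and shut (so a half turn about z gives the same grasp; the last joint's range is limited). The gripper opens to 93 mm and grips with 3 to 60 N. Pads are 15 mm wide; open, the fingers measure 128 mm over their backs; the gripper's body (75 mm by 188 mm) begins 65 mm behind the grasp point.
Start: joints at [-1.218, 0.599, -0.003, 1.599, 0.002, 0.943, -0.08], TCP at [302.096, 659.062, 404.718] pointing down, gripper open.
Joint ranges: [-2.57, 2.57], [-0.35, 1.97], [-1.29, 1.29], [0.11, 2.56], [-1.05, 4.19], [0.11, 1.86], [-2.63, 2.63]. Speed limits (rad/s): [2.22, 2.22, 3.01, 3.01, 3.14, 3.14, 3.14].

## Interface

Orientations are given as [roll, pitch, yaw] about the fixed x, y, z axes, in that order (R = Rz(yaw) Ry(pitch) Rx(roll)).
In Python, from cell import state, get_image, calibration, hand_in gives the robot as it stands. The module is installed in compiled form; this text tells all that it offers.
- The arm moves only by the tool apply_moves, never from a script. Its argument "deltas" is a list of rows, each an object with "dp": the shift along the world's x, y, z in units of 25 mm (1.0 is 25 mm), a list of three; "delta_rot": the turn, a rotation vector about the world's x, y, z in units of 5 degrees (1.0 is 5 degrees), a list of three; "hand": the closure in counts, from 0 (fully open) to 255 (shut). A call has 1 to 10 rows; each row is the pose to reach, as a shift and turn from the pose commanded when the call began; what a row does not reach only later rows make up. A row lasts 1/8 s, in which the tool goes at most 62.5 mm and 10.7 degrees, less where a joint would pass 70% of its speed; a pose out of reach is approached as far as the arm can. A call with a gripper value outside its range is refused whole. The fingers move at their own pace and stop on an object; "force" is the grip in N (left out, the last holds). Time passes only in rows, so rows that repeat a pose let the fingers close. It gives the time, the measured TCP pose, the force and the opening at its end, in the units of the state.
- state(): the state, without advancing time (a new reading comes with each control period).
- get_image(name): name is "scene" or "top" or "wrist"; returns (picture, depth): 420x560x3 uint8, red, green, blue; 420x560 float32, mm along the optical axis (not along the pixel's ray), 0 where there is no reading.
- calibration(name): a dict with "vertical_fov" (degrees; the focal length in pixels is half the picture's height over the tangent of half this angle, whatever the lens; pixels are square), "cx", "cy" (the principal point, pixels), "rvec" (rotation vector, rad) and "tvec" (3), from world to camera coordinates, as OpenCV has them. Camera axes: x right, y down, z forward; pixel columns grow to the right and rows downward; lengths in mm; the calibration is good to about 2 mm. A picture is of the moment at which its call begins: read the wrist's pose just before it. calibration takes no time and is no camera call; for the wrist camera it gives the pose at the moment of the call.
- hand_in(): hands the job in, once; it reports no verdict.
The state is a dict: "time": time; "qpos": joint angles; "qd": joint speeds; "joint_efforts": joint torques, N m; "eef_pos": TCP position; "tcp_rot": TCP orientation; "wrist_force": force on the tool from outside, world axes, zero at the start; "torque": the same for the moment, N m; "width": finger opening in mm.
Only numpy, scipy, OpenCV 4.12 (cv2) and the standard library are available. Lean on these libraries where they do the work, as an engineer would, in place of code of your own. Each camera call takes 0.05 s, during which the arm holds its last target.

## Task

With the fingertips, push the circuit board along the rails of the blue test fixture, towards the black end bar, until all four of its feet drop into the notches and it sits flat and fully home. Then press the green button right down and let it come back up; keep off the red button. Only push the board, never lift it, and leave everything else on the bench where it is.

Things in the scene. Friction and masses are not known exactly. Their poses are not given: they have to be found in the camera images.
- fixture: Blue base plate fixed to the table, 300 mm along its y, x from -75 to 151 mm, 12 mm thick; origin on the table under the middle of the track, z up. Two aluminium rails along y (|x| 18 to 54 mm), tops 22 mm above the table; outside them dark steel guides, inner faces at x = +-56.5 mm, 10 mm thick, tops at 30 mm. Open at the +y end; beyond x = 67 mm a bare ledge.
- end_bar (a point): Top middle of the black bar that closes the track's -y end (fixture y = -144 to -150 mm), 38 mm above the table. The board is pushed towards it; the seated board stops 9 mm short of it.
- notch (a point): Where the centre of the carrier plate's underside is once seated (fixture x 0, y -75, z 22 mm). The four notches have orange floors and marks: 14 mm long, 10 mm deep, at y -125 mm in the inner halves of the rails (x = +-27 mm) and y -25 mm in the outer halves (x = +-45 mm). About 2 mm of play either way along the rails.
- board: Loose grey carrier with a green circuit board, 110 mm (x) by 120 mm (y), about 0.45 kg, between the guides with 1.5 mm play each side, axes along the fixture's. Origin: its centre, level with the undersides of four steel feet 6 mm tall (x +-27, y -50 and x +-45, y +50 mm). Plate 6 to 14 mm above the origin, parts to 28 mm. Origin 22 mm above the table while sliding, 16 mm once dropped in.
- push_face (a point): Middle of the board's upright rear (+y) face, 60 mm behind its centre and 14 mm above its origin. The face is the plate edge plus a yellow block on it, 70 mm wide, 6 to 22 mm above the origin. Push here towards the fixture's -y, 75 to 150 mm to go; friction takes about 1 to 5 N. When the feet drop in, the board sinks 6 mm and the notch walls stop it.
- start_top (a point): Centre of the top of the green button, 36 mm across, 62 mm above the table, on a grey box 76 x 76 mm, 40 mm tall, with a black collar 52 mm across up to 52 mm. Pressed straight down; top sinks with it.
- start (a joint): Green button travel: 0 up, 0.006 m fully down. Springs back; takes 1.5 N to begin and 5 N fully down.
- stop_top (a point): Centre of the top of the red button, on a second box just like the first; the two boxes may stand either way round.
- stop (a joint): Red button travel, as the green one. Not to be pressed.
- cup: Bystander: small open orange cup, 44 mm across, 32 mm tall, standing on the bare blue plate beside the rails. Origin at its underside.
- screwdriver: Bystander: red-handled screwdriver lying on the table. Origin at its underside.
- spool: Bystander: steel solder spool standing on end, 60 mm across, 40 mm tall. Origin at its underside.
- bottle: Bystander: amber bottle, 44 mm across, 100 mm tall. Origin at its underside.
- mug: Bystander: blue mug, 80 mm across, 90 mm tall. Origin at its underside.
- meter: Bystander: yellow hand multimeter, 85 x 160 mm, 42 mm tall, lying flat. Origin at its underside.
- heatsink: Bystander: loose finned aluminium heat sink, 50 x 40 mm, 28 mm tall. Origin at its underside.
Mind the look-alikes: they are no part of the job. Several things have the shape of the board; the one meant has the colours described above.

How it is judged:
By the outcome, as a careful person would: the job done as asked, in the order asked, and still so for the second after the job is handed in, with the robot touching nothing.
It also fails if it takes over 42 s, if anything falls off the work surface, if the arm or the gripper's body presses on something with over 40 N, if the wrist force passes 120 N, or if a joint passes its speed limit or range.

## Working session

There is one attempt and no reset: what is moved stays moved. The work goes in short steps, Python scripts to look and compute and a tool call to move; the robot and the scene stay as the last step left them, time stands still between calls to the robot, and variables do not carry over. Pictures are saved under pics/ and viewed, and the job is handed in when it is done.

Besides the shell and the picture viewer there is one more tool, called after "Call:" as name([rows], argument=value, ...), one row to a line, values as JSON. apply_moves: Moves the arm, as the interface text tells. Its arguments: {"type":"object","properties":{"deltas":{"type":"array"},"force":{"type":"number"}},"required":["deltas"]}

```bash
mkdir -p pics; cat > h.py <<'E'
import numpy as np,cv2
from cell import state,get_image,calibration,hand_in
def cam(n):
    c=calibration(n);R=cv2.Rodrigues(np.array(c['rvec'],float))[0];t=np.array(c['tvec'],float).ravel()
    return c,R,t,210/np.tan(np.radians(c['vertical_fov'])/2)
def pts(n,d):
    c,R,t,f=cam(n)
    v,u=np.mgrid[0:420,0:560]
    P=np.stack([(u-c['cx'])/f*d,(v-c['cy'])/f*d,d],-1)
    return (P-t)@R
def plane(n,uv,z):
    c,R,t,f=cam(n);o=-R.T@t
    uv=np.atleast_2d(uv);r=np.c_[(uv[:,0]-c['cx'])/f,(uv[:,1]-c['cy'])/f,np.ones(len(uv))]@R
    return o+r*((z-o[2])/r[:,2])[:,None]
def proj(n,P):
    c,R,t,f=cam(n);q=np.atleast_2d(P)@R.T+t
    return np.c_[q[:,0]/q[:,2]*f+c['cx'],q[:,1]/q[:,2]*f+c['cy']]
E
python3 - <<'E'
from h import *
print(state())
for n in('scene','top','wrist'):
    p,d=get_image(n);np.savez(f'{n}0.npz',p=p,d=d);cv2.imwrite(f'pics/{n}0.png',p[:,:,::-1]);print(n,calibration(n))
E
```

```text
{'time': 0.0, 'qpos': array([-1.21771378,  0.60016961, -0.00254974,  1.60008147,  0.0017999 ,
        0.94291985, -0.07981237]), 'qd': array([-0.00084845, -0.00025126, -0.00164534,  0.0006401 , -0.00142644,
       -0.00212462, -0.00159085]), 'joint_efforts': array([-1.28986434e-03, -7.65072012e+01,  1.49596050e+00, -2.52364522e+01,
       -5.25182043e-02,  1.66876463e-02,  1.02836689e-04]), 'eef_pos': array([302.0007377 , 658.90730747, 403.8448028 ]), 'tcp_rot': array([-3.14002286e+00,  1.40506813e-04,  2.71186158e+00]), 'wrist_force': array([ 0.14200677, -0.17514592,  0.43976511]), 'torque': array([ 0.0035252,  0.0189963, -0.0289266]), 'width': 93.27625926727984}
scene {'vertical_fov': 45.5233135555131, 'cx': 275.15343479648607, 'cy': 208.7106100075404, 'rvec': array([ 0.87092391,  2.61663692, -0.99179354]), 'tvec': array([ 443.63279972, -184.33215415, 1441.97110903])}
top {'vertical_fov': 46.36712731085763, 'cx': 282.4740500978432, 'cy': 207.4295099886823, 'rvec': array([ 2.14882851, -2.11394253,  0.20370039]), 'tvec': array([ -42.40537596,  525.07857739, 1259.32533897])}
wrist {'vertical_fov': 61.419301572803086, 'cx': 279.61824602420467, 'cy': 202.65875413638534, 'rvec': array([-2.44266914, -1.5658845 , -0.21445322]), 'tvec': array([-723.05764772,  -32.02137169,  391.08865119])}
```

View pics/scene0.png

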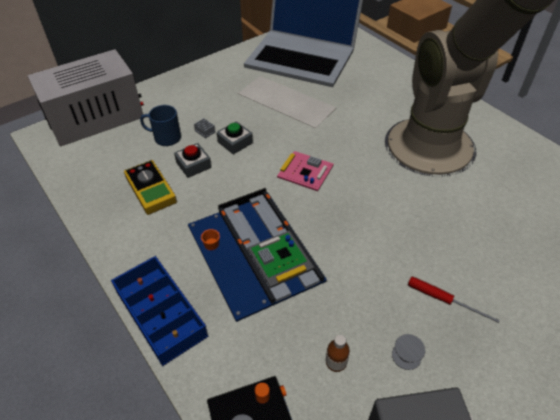

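View pics/top0.png

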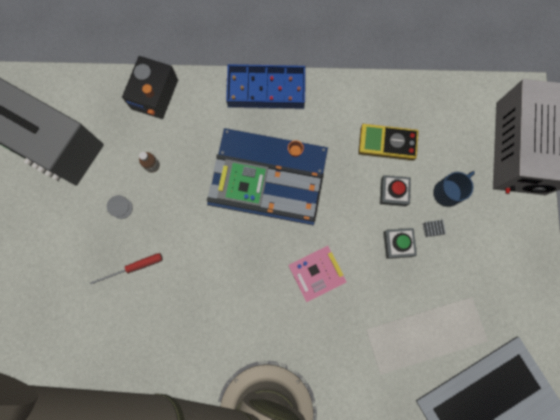

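View pics/wrist0.png

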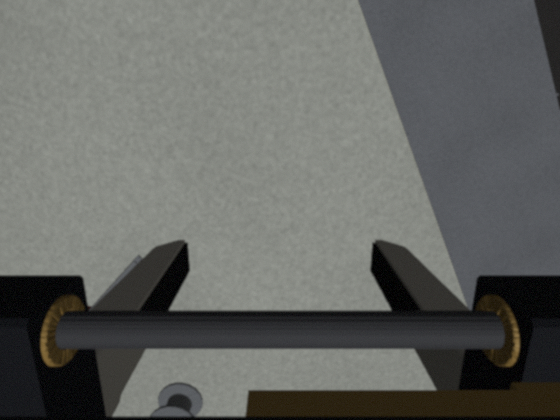

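The top view shows the fixture at about (267,177) with the black bar at its right end (about 320,198). The board is at (243,184) with its yellow block on the left at (223,178). The green button is at (402,242), the red one at (398,188), and the cup at (296,148). Next I'll measure these.

```bash
python3 - <<'E'
from h import *
z=np.load('top0.npz');p,d=z['p'],z['d'];P=pts('top',d);s=np.load('scene0.npz');Ps=pts('scene',s['d'])
cv2.imwrite('pics/topz.png',cv2.resize(p[115:235,195:345],None,fx=5,fy=5,interpolation=cv2.INTER_CUBIC)[:,:,::-1])
cv2.imwrite('pics/scz.png',cv2.resize(s['p'][180:320,180:335],None,fx=5,fy=4,interpolation=cv2.INTER_CUBIC)[:,:,::-1])
for nm,p,P in(('top',p,P),('scene',s['p'],Ps)):
    hsv=cv2.cvtColor(p,cv2.COLOR_RGB2HSV);H,S,V=[hsv[...,i].astype(int) for i in range(3)]
    def rep(n,m,box,zr):
        m=m&(P[...,2]>zr[0])&(P[...,2]<zr[1])
        b=np.zeros_like(m);b[box[1]:box[3],box[0]:box[2]]=1;m&=b
        q=P[m];v,u=np.nonzero(m)
        if len(q)==0: print(nm,n,'none');return
        r=cv2.minAreaRect(q[:,:2].astype(np.float32))
        print(nm,n,len(q),'uv',u.mean().round(1),v.mean().round(1),'med',np.median(q,0).round(1),'rect',np.round(r[0],1),np.round(r[1],1),round(r[2],1))
    A=(0,0,560,420)
    G=(380,225,420,262) if nm=='top' else (215,115,255,155)
    R=(380,170,420,206) if nm=='top' else (173,138,214,178)
    F=(200,120,335,230) if nm=='top' else (180,185,330,320)
    rep('green',(H>45)&(H<85)&(S>120),G,(50,75))
    rep('red',((H<8)|(H>172))&(S>140),R,(50,75))
    rep('plate',(H>100)&(H<125)&(S>120),F,(5,17))
    rep('yellow',(H>20)&(H<33)&(S>140),F,(30,60))
    rep('pcb',(H>45)&(H<85)&(S>100),F,(25,60))
    rep('cup',(H>4)&(H<18)&(S>150),F,(28,60))
    rep('table',(S<60),F,(-20,6))
E
```

```text
top green 115 uv 403.0 241.3 med [ 439.1 -349.9   62. ] rect [ 439.5 -349.6] [29.5 31.1] 44.7
top red 136 uv 398.0 187.4 med [ 583.  -341.    61.7] rect [ 584.2 -341.5] [34.1 34.1] 79.3
top plate 2612 uv 273.5 158.4 med [683.1  -7.9  11.4] rect [651.6   2.8] [288.9 158.5] 79.5
top yellow 41 uv 222.8 177.8 med [605.7 128.8  43.7] rect [605.8 128.5] [ 6.3 59.1] 80.1
top pcb 729 uv 242.7 183.4 med [592.9  81.2  36.6] rect [594.4  68.4] [89.3 94.5] 80.4
top cup 23 uv 294.9 158.7 med [675.2 -65.7  39.5] rect [617.2 -34.7] [101.9 180.4] 39.7
top table 6133 uv 265.8 172.2 med [ 6.493e+02  1.870e+01 -5.000e-01] rect [631.7  11. ] [318.1 383.9] 1.0
scene green 116 uv 233.5 128.2 med [ 444.3 -340.5   60.2] rect [ 441.3 -346.7] [38.4 37.3] 60.9
scene red 128 uv 190.7 150.9 med [ 588.7 -332.    60.4] rect [ 587.1 -335.9] [33.2 38.5] 58.0
scene plate 4238 uv 236.8 265.4 med [687.8  24.6  12.4] rect [674.8   3.5] [300.7 319.1] 80.4
scene yellow 208 uv 290.8 273.3 med [607.9 133.2  44. ] rect [605.7 129.6] [19.7 68.9] 80.7
scene pcb 1015 uv 280.1 256.4 med [595.7  84.7  37.6] rect [583.9  -4.7] [246.1 100.5] 81.4
scene cup 230 uv 220.9 233.0 med [688.5 -67.4  35. ] rect [611.8 -63.2] [118.  206.1] 80.3
scene table 9445 uv 256.4 248.5 med [ 6.146e+02 -2.100e+00  5.000e-01] rect [616.8 -14.7] [408.7 401.7] 52.3
```

View pics/topz.png

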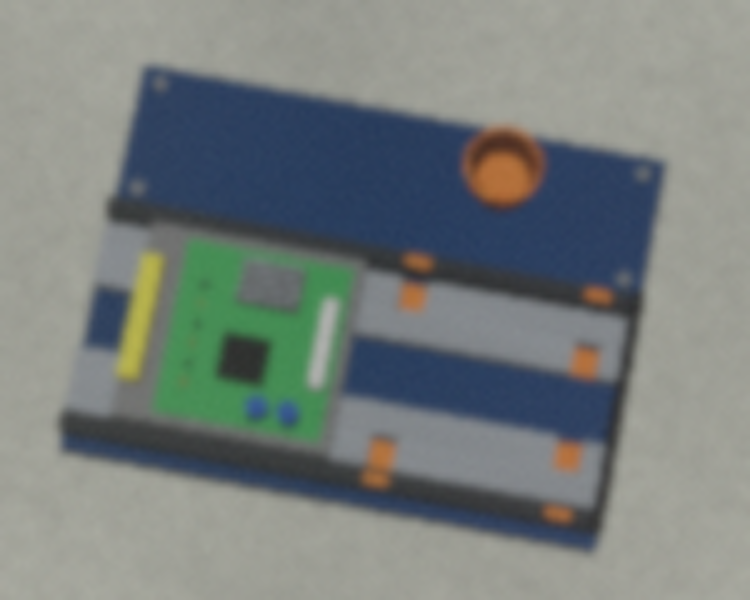

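View pics/scz.png

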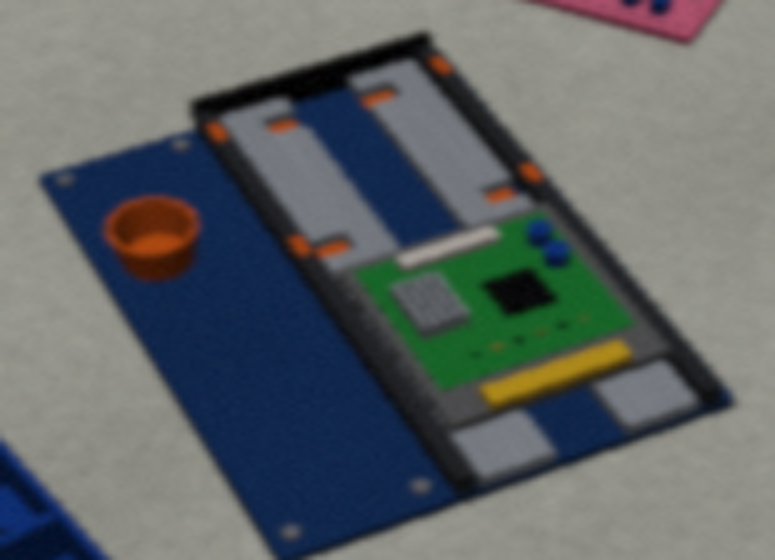

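The zoomed views show the ledge with the cup on the world +x side. The end bar is at the right, and the yellow block is on the +y face at about (140,315) in the zoom. Now I'll get the fixture pose from the plate corners, (147,68), (664,160), (595,548) and (63,450) in the zoom.

```bash
python3 - <<'E'
from h import *
zc=np.array([[147,68],[664,160],[595,548],[63,450]])
uv=(zc+.5)/5-.5+[195,115]
W=plane('top',uv,12);print(W.round(1))
M=np.array([[151,150],[151,-150],[-75,-150],[-75,150]],float)
A=M-M.mean(0);B=W[:,:2]-W[:,:2].mean(0)
U,_,Vt=np.linalg.svd(A.T@B);R=(Vt.T@np.diag([1,np.sign(np.linalg.det(Vt.T@U.T))])@U.T)
t=W[:,:2].mean(0)-R@M.mean(0)
yaw=np.arctan2(R[1,0],R[0,0]);print('yaw',yaw,np.degrees(yaw),'t',t,'res',(M@R.T+t-W[:,:2]).round(1))
f=lambda P:np.c_[np.array(P,float)[:,:2]@R.T+t,np.array(P,float)[:,2]]
g=lambda w:(np.array(w)[:,:2]-t)@R
# scene corners check : (40,180) (280,558)(733,402) fx5 fy4 offs 180,180
uvs=np.array([[40/5+180,180/4+180],[280/5+180,558/4+180],[733/5+180,402/4+180]])
print('scene in fix',g(plane('scene',uvs,12)).round(1))
# orange marks top view: notches
n=np.array([[412,297],[383,453],[585,362],[568,457]]);print('notches',g(plane('top',n/5+[195,115],18)).round(1))
# yellow block
for nm in('top','scene'):
    z=np.load(nm+'0.npz');p=z['p'];hsv=cv2.cvtColor(p,cv2.COLOR_RGB2HSV).astype(int)
    m=(hsv[...,0]>18)&(hsv[...,0]<34)&(hsv[...,1]>130)&(hsv[...,2]>60);b=np.zeros_like(m)
    (x0,y0,x1,y1)=(210,155,240,200) if nm=='top' else (260,250,320,290);b[y0:y1,x0:x1]=1;m&=b
    v,u=np.nonzero(m);q=g(plane(nm,np.c_[u,v],44));print(nm,'yellow fix',len(u),q.mean(0).round(1),np.percentile(q,[3,97],axis=0).round(1).tolist())
    u,v=proj(nm,f([[0,0,22]]))[0]
    im=p.copy()
    for P in ([0,-150,38],[0,150,12],[151,-150,12],[27,-125,22],[-27,-125,22],[45,-25,22],[-45,-25,22]):
        a=proj(nm,f([P]))[0];im=cv2.circle(im,tuple(int(round(k)) for k in a),1,(255,0,255),-1)
    cv2.imwrite(f'pics/chk_{nm}.png',cv2.resize(im[115:320,180:345],None,fx=3.6,fy=2.9)[:,:,::-1])
for nm in('top','scene'):
    z=np.load(nm+'0.npz');p=z['p'];hsv=cv2.cvtColor(p,cv2.COLOR_RGB2HSV).astype(int);H,S=hsv[...,0],hsv[...,1]
    for c,m,bx in(('g',(H>45)&(H<85)&(S>100),(380,225,420,262) if nm=='top' else (215,115,255,155)),('r',((H<8)|(H>172))&(S>120),(380,170,420,206) if nm=='top' else (173,138,214,178))):
        b=np.zeros_like(m);b[bx[1]:bx[3],bx[0]:bx[2]]=1
        v,u=np.nonzero(m&b);print(nm,c,plane(nm,[[(u.min()+u.max())/2,(v.min()+v.max())/2]],58).round(1))
E
```

```text
[[ 756.3  134.2   12. ]
 [ 707.9 -157.5   12. ]
 [ 487.3 -119.6   12. ]
 [ 536.5  172.1   12. ]]
yaw -0.1675045303498829 -9.597302638369298 t [584.53957196  13.60498407] res [[ 2.1  2.2]
 [ 0.5 -2. ]
 [-1.7 -2.2]
 [-0.9  2. ]]
scene in fix [[ 150.8 -140.1]
 [ 151.3  153.1]
 [ -70.   157.4]]
notches [[  43.9  -25.3]
 [ -45.2  -25.8]
 [  25.3 -125.5]
 [ -28.8 -125.5]]
top yellow fix 70 [  0.4 116.8] [[-28.1, 113.0], [30.8, 120.7]]
scene yellow fix 205 [  2.8 121.3] [[-30.5, 113.4], [35.4, 129.1]]
top g [[ 438.7 -350.7   58. ]]
top r [[ 583.3 -341.5   58. ]]
scene g [[ 442.7 -344.    58. ]]
scene r [[ 587.  -333.3   58. ]]
```

View pics/chk_top.png

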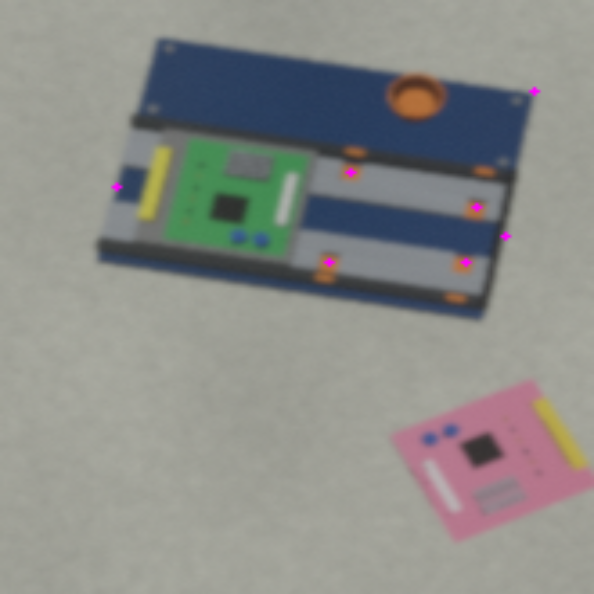

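The pose agrees with the notch marks to about 2 mm. Yaw is -9.6°, the origin is about (584.5, 13.6), and the board's rear face is at fixture y ≈ 121. I'll move above the spot behind the board with the jaws across the track, partly closed so both fingers bear on the block.

Call:
apply_moves([
  {"dp":[12.28,-20.0,-2],"delta_rot":[0,0,-15],"hand":170},
  {"dp":[12.28,-20.0,-2],"delta_rot":[0,0,-15],"hand":170},
  {"dp":[12.28,-20.0,-2],"delta_rot":[0,0,-15],"hand":170},
  {"dp":[12.28,-20.0,-2],"delta_rot":[0,0,-15],"hand":170},
  {"dp":[12.28,-20.0,-2],"delta_rot":[0,0,-15],"hand":170},
  {"dp":[12.28,-20.0,-2],"delta_rot":[0,0,-15],"hand":170},
  {"dp":[12.28,-20.0,-2],"delta_rot":[0,0,-15],"hand":170},
  {"dp":[12.28,-20.0,-2],"delta_rot":[0,0,-15],"hand":170},
  {"dp":[12.28,-20.0,-2],"delta_rot":[0,0,-15],"hand":170},
  {"dp":[12.28,-20.0,-2],"delta_rot":[0,0,-15],"hand":170},
])

```text
time: 1.4
eef_pos: [610.6, 154.9, 354.4]
tcp_rot: [3.141, 0.002, 1.398]
wrist_force: [0.2, 0.3, 0.0]
width: 31.5
```

```bash
python3 - <<'E'
from h import *
print(state()['eef_pos'],state()['wrist_force'])
p,d=get_image('wrist');c,R,t,f=cam('wrist');np.savez('w1.npz',p=p,d=d)
cv2.imwrite('pics/w1.png',p[:,:,::-1]);P=pts('wrist',d);print(-R.T@t)
hsv=cv2.cvtColor(p,cv2.COLOR_RGB2HSV).astype(int)
m=((hsv[...,0]>18)&(hsv[...,0]<34)&(hsv[...,1]>130)&(hsv[...,2]>60)).astype(np.uint8)
n,l,st,ce=cv2.connectedComponentsWithStats(m)
for i in range(1,n):
  if st[i,4]>60: 
    v,u=np.nonzero(l==i);q=plane('wrist',np.c_[u,v],44)
    print(st[i],np.median(P[l==i],0).round(1),cv2.minAreaRect(q[:,:2].astype(np.float32)))
E
```

```text
[610.57082016 154.91847947 354.4366122 ] [0.15275462 0.25454732 0.02198008]
[624.97715319 225.71295898 334.01263104]
[ 242  215   79   16 1205] [608.4 126.5  43.7] ((609.0100708007812, 126.26686096191406), (13.746288299560547, 67.98519897460938), 79.90100860595703)
[195 297  17  38 284] [601.4 186.4 268.8] ((519.7260131835938, 49.11582946777344), (40.50469207763672, 11.564638137817383), 57.87116241455078)
[348 297  18  70 428] [633.4 178.9 271.7] ((662.3443603515625, 4.517250061035156), (77.64935302734375, 12.8460111618042), 89.83269500732422)
[194 336  16  31 248] [600.1 179.  272.6] ((510.3832092285156, 10.014023780822754), (34.35090637207031, 14.50551986694336), 81.51423645019531)
[   73   383   453    33 10406] [623.5 171.7 281.2] ((594.6729736328125, -63.52325439453125), (40.14657974243164, 465.4561767578125), 79.83419799804688)
```

View pics/w1.png

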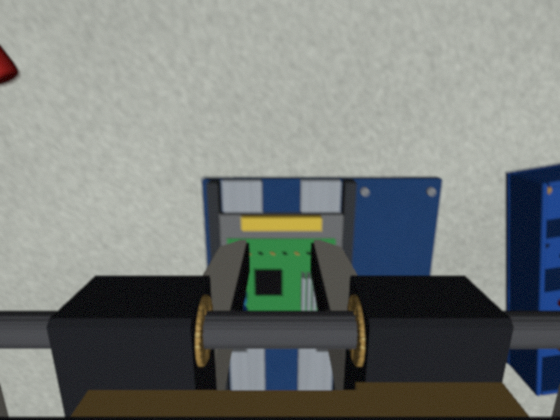

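The wrist view shows the yellow block at (242–321, 215–231), centred at world (609,126) at a height of 44. That agrees with the other cameras, and the fingers are centred on the track behind it. Lowering now.

Call:
apply_moves([
  {"dp":[0,0.1,-2],"delta_rot":[0,0,0],"hand":170},
  {"dp":[0,0.1,-4],"delta_rot":[0,0,0],"hand":170},
  {"dp":[0,0.1,-5.2],"delta_rot":[0,0,0],"hand":170},
  {"dp":[0,0.1,-5.56],"delta_rot":[0,0,0],"hand":170},
  {"dp":[0,0.1,-5.56],"delta_rot":[0,0,0],"hand":170},
  {"dp":[0,0.1,-5.56],"delta_rot":[0,0,0],"hand":170},
])

```text
time: 2.2
eef_pos: [609.5, 161.8, 217.1]
tcp_rot: [3.14, -0.001, 1.403]
wrist_force: [0.1, -0.2, -0.1]
width: 30.9
```

Call:
apply_moves([
  {"dp":[-0.06,-0.32,-0.02],"delta_rot":[0,0,0],"hand":170},
  {"dp":[-0.11,-0.63,-0.02],"delta_rot":[0,0,0],"hand":170},
  {"dp":[-0.16,-0.95,-0.02],"delta_rot":[0,0,0],"hand":170},
  {"dp":[-0.21,-1.26,-0.02],"delta_rot":[0,0,0],"hand":170},
  {"dp":[-0.27,-1.58,-0.02],"delta_rot":[0,0,0],"hand":170},
  {"dp":[-0.32,-1.89,-0.02],"delta_rot":[0,0,0],"hand":170},
  {"dp":[-0.37,-2.21,-0.02],"delta_rot":[0,0,0],"hand":170},
  {"dp":[-0.43,-2.52,-0.02],"delta_rot":[0,0,0],"hand":170},
  {"dp":[-0.48,-2.84,-0.02],"delta_rot":[0,0,0],"hand":170},
  {"dp":[-0.53,-3.16,-0.02],"delta_rot":[0,0,0],"hand":170},
])

```text
time: 3.45
eef_pos: [596.3, 83.2, 216.0]
tcp_rot: [3.14, -0.002, 1.404]
wrist_force: [1.1, 7.2, 4.7]
width: 30.9
```

The push force is about 7 N, with about 5 N of unexplained upward force. I'll look before going on.

```bash
python3 - <<'E'
from h import *
for _ in range(2):
    p,d=get_image('scene');s=state();print(s['eef_pos'],s['wrist_force'],s['torque'])
cv2.imwrite('pics/s2.png',cv2.resize(p[170:320,180:345],None,fx=4.6,fy=3.9,interpolation=cv2.INTER_CUBIC)[:,:,::-1])
E
```

```text
[596.13072164  81.78641905 215.94905063] [0.88140887 3.48937961 3.3469122 ] [ 0.98077535 -0.1536789   0.05124617]
[596.07679131  81.91228813 215.79694957] [0.96492893 0.5994634  0.57698299] [ 0.13749735 -0.03547028  0.02911206]
```

View pics/s2.png

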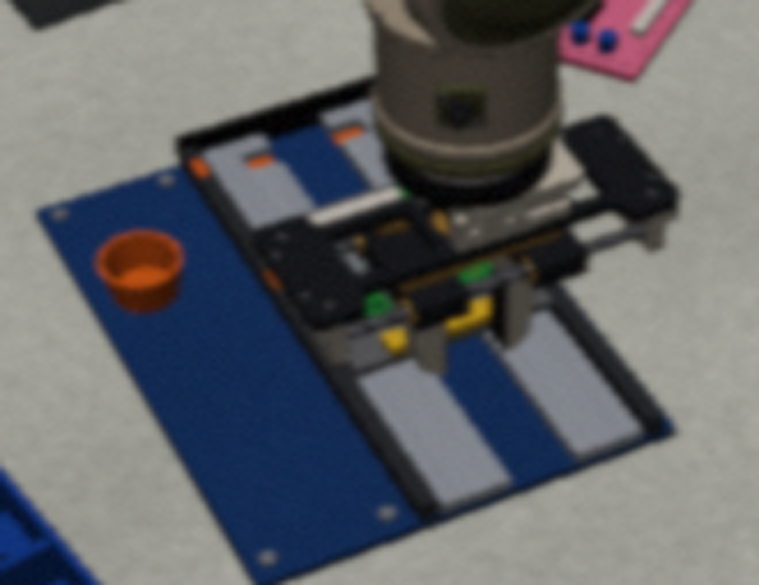

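The board is sliding straight with both fingers on the yellow block, around (400–490, 320) in the zoom. Continuing.

Call:
apply_moves([
  {"dp":[-0.04,-0.24,0],"delta_rot":[0,0,0],"hand":170},
  {"dp":[-0.08,-0.48,0],"delta_rot":[0,0,0],"hand":170},
  {"dp":[-0.12,-0.72,0],"delta_rot":[0,0,0],"hand":170},
  {"dp":[-0.16,-0.95,0],"delta_rot":[0,0,0],"hand":170},
  {"dp":[-0.2,-1.19,0],"delta_rot":[0,0,0],"hand":170},
  {"dp":[-0.24,-1.42,0],"delta_rot":[0,0,0],"hand":170},
  {"dp":[-0.28,-1.66,0],"delta_rot":[0,0,0],"hand":170},
  {"dp":[-0.32,-1.9,0],"delta_rot":[0,0,0],"hand":170},
  {"dp":[-0.36,-2.13,0],"delta_rot":[0,0,0],"hand":170},
  {"dp":[-0.4,-2.37,0],"delta_rot":[0,0,0],"hand":170},
])

```text
time: 4.8
eef_pos: [586.2, 24.6, 215.7]
tcp_rot: [3.141, -0.002, 1.404]
wrist_force: [0.7, 8.0, 4.7]
width: 31.0
```

Call:
apply_moves([
  {"dp":[-0.02,-0.12,0],"delta_rot":[0,0,0],"hand":170},
  {"dp":[-0.04,-0.22,0],"delta_rot":[0,0,0],"hand":170},
  {"dp":[-0.06,-0.32,0],"delta_rot":[0,0,0],"hand":170},
  {"dp":[-0.07,-0.42,0],"delta_rot":[0,0,0],"hand":170},
  {"dp":[-0.08,-0.5,0],"delta_rot":[0,0,0],"hand":170},
])

```text
time: 5.42
eef_pos: [584.0, 11.8, 215.5]
tcp_rot: [3.141, -0.001, 1.404]
wrist_force: [-0.6, 2.2, -0.1]
width: 31.3
```

Call:
apply_moves([
  {"dp":[-0.01,-0.06,0],"delta_rot":[0,0,0],"hand":170},
  {"dp":[-0.02,-0.12,0],"delta_rot":[0,0,0],"hand":170},
])

```text
time: 5.68
eef_pos: [583.5, 8.5, 215.4]
tcp_rot: [3.141, -0.001, 1.404]
wrist_force: [1.1, 5.9, 3.3]
width: 30.8
```

```bash
python3 - <<'E'
from h import *
s=state();print(s['eef_pos'],s['wrist_force'])
p,d=get_image('scene')
cv2.imwrite('pics/s3.png',cv2.resize(p[170:320,180:345],None,fx=4.6,fy=3.9,interpolation=cv2.INTER_CUBIC)[:,:,::-1])
E
```

```text
[583.46536993   8.46182843 215.38720217] [1.13631918 5.93652851 3.28576198]
```

View pics/s3.png

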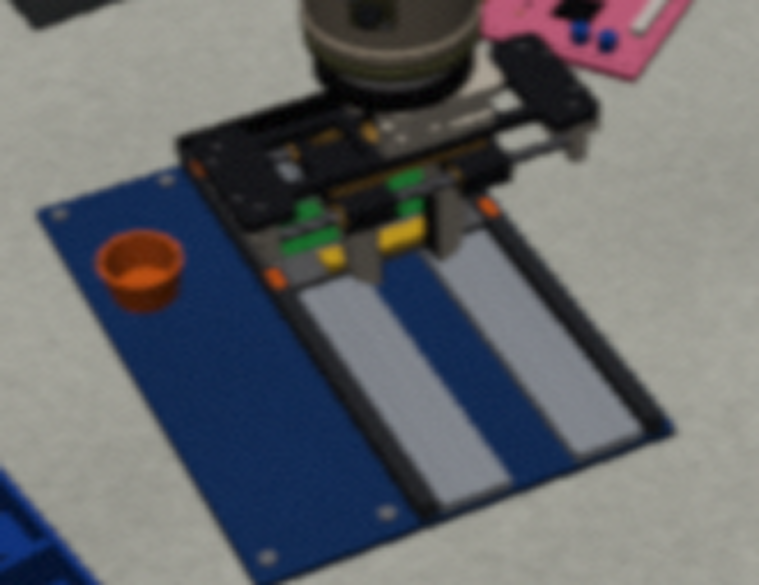

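The rear edge is nearly level with the outer orange marks at (275,280) and (488,208). I'll keep creeping forward.

Call:
apply_moves([
  {"dp":[-0.01,-0.06,0],"delta_rot":[0,0,0],"hand":170},
  {"dp":[-0.02,-0.12,0],"delta_rot":[0,0,0],"hand":170},
])

```text
time: 5.98
eef_pos: [583.3, 7.3, 215.4]
tcp_rot: [3.141, -0.003, 1.405]
wrist_force: [1.8, 15.3, 2.4]
width: 31.1
```

Call:
apply_moves([
  {"dp":[-0.01,-0.06,0],"delta_rot":[0,0,0],"hand":170},
  {"dp":[-0.02,-0.12,0],"delta_rot":[0,0,0],"hand":170},
])

```text
time: 6.22
eef_pos: [583.2, 6.7, 215.4]
tcp_rot: [3.141, -0.006, 1.407]
wrist_force: [2.8, 23.9, 2.1]
width: 31.3
```

The force jumped to 24 N and motion stopped, so the notch walls have probably caught it. I'll back off and check.

Call:
apply_moves([
  {"dp":[0.1,0.6,0],"delta_rot":[0,0,0],"hand":170},
  {"dp":[0.25,1.5,0],"delta_rot":[0,0,0],"hand":170},
  {"dp":[0.35,2.1,1],"delta_rot":[0,0,0],"hand":170},
  {"dp":[0.5,3,3],"delta_rot":[0,0,0],"hand":170},
  {"dp":[0.65,4,4.5],"delta_rot":[0,0,0],"hand":170},
  {"dp":[0.65,4,4.5],"delta_rot":[0,0,0],"hand":170},
])

```text
time: 6.98
eef_pos: [599.2, 103.4, 330.1]
tcp_rot: [3.137, -0.002, 1.405]
wrist_force: [-0.7, -0.4, -0.2]
width: 30.9
```

```bash
python3 - <<'E'
from h import *
s=state();print(s['eef_pos'],s['wrist_force'])
yaw=-.1675;R=np.array([[np.cos(yaw),-np.sin(yaw)],[np.sin(yaw),np.cos(yaw)]]);t=np.array([584.5,13.6])
for nm in('scene','wrist','top'):
    p,d=get_image(nm);P=pts(nm,d)
    if nm=='scene':cv2.imwrite('pics/s4.png',cv2.resize(p[170:320,180:345],None,fx=4.6,fy=3.9,interpolation=cv2.INTER_CUBIC)[:,:,::-1])
    if nm=='top':cv2.imwrite('pics/t4.png',cv2.resize(p[115:235,195:345],None,fx=5,fy=5,interpolation=cv2.INTER_CUBIC)[:,:,::-1])
    if nm=='wrist':cv2.imwrite('pics/w4.png',p[:,:,::-1])
    hsv=cv2.cvtColor(p,cv2.COLOR_RGB2HSV).astype(int);F=(P[...,:2]-t)@R
    inb=(abs(F[...,0])<60)&(F[...,1]>-140)&(F[...,1]<0)&(P[...,2]<60)
    for c,m in(('yel',(hsv[...,0]>18)&(hsv[...,0]<34)&(hsv[...,1]>130)),('pcb',(hsv[...,0]>45)&(hsv[...,0]<85)&(hsv[...,1]>100))):
        m=m&inb;q=P[m]
        if len(q)>20:
            print(nm,c,len(q),'fix',F[m].mean(0).round(1),np.percentile(F[m],[3,97],axis=0).round(1).tolist(),'z pct',np.percentile(q[:,2],[10,50,90]).round(1))
            if c=='pcb':
                G=np.c_[F[m],np.ones(len(q))];zz=q[:,2];k=abs(zz-np.median(zz))<4;print('  plane slope',np.linalg.lstsq(G[k],zz[k],rcond=None)[0])
E
```

```text
[599.21607051 103.41971792 330.12206607] [-0.68630924 -0.36466913 -0.16575636]
scene yel 129 fix [  7.7 -17.8] [[-17.1, -28.5], [36.4, -11.9]] z pct [31.2 36.9 39.5]
scene pcb 244 fix [ 30.1 -72.6] [[-25.6, -123.4], [50.6, -37.5]] z pct [29.1 31.3 33.9]
  plane slope [-3.76597758e-03  1.11805682e-03  3.14819606e+01]
wrist pcb 2789 fix [ -3.8 -74.5] [[-44.9, -100.2], [45.1, -56.5]] z pct [29.3 30.1 31.1]
  plane slope [-2.99094717e-03 -3.27382030e-03  2.99209392e+01]
top yel 68 fix [  1.7 -22. ] [[-28.5, -25.7], [31.3, -18.1]] z pct [34.2 36.5 41.3]
top pcb 750 fix [ -2.8 -77.5] [[-43.4, -122.9], [45.2, -41.5]] z pct [27.4 30.7 34.3]
  plane slope [1.58369000e-03 5.76674245e-03 3.11448600e+01]
```

View pics/s4.png

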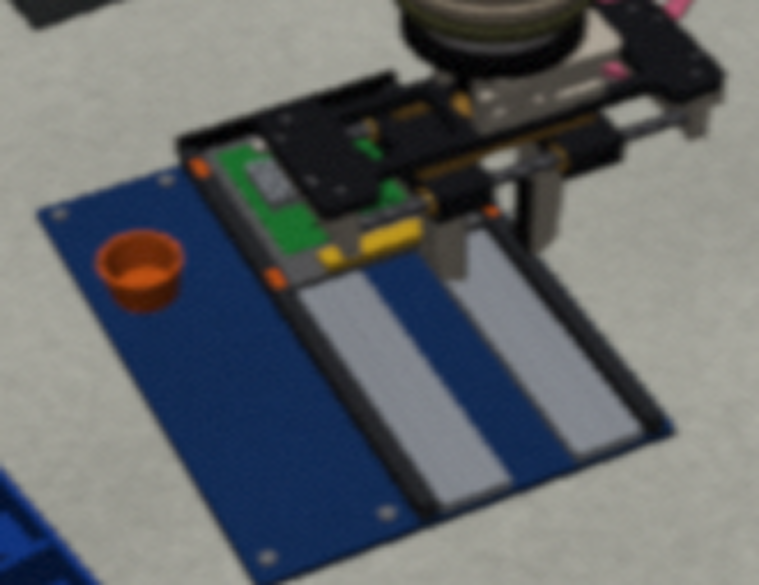

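View pics/w4.png

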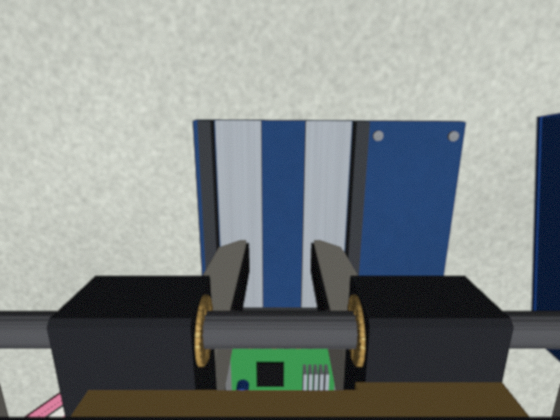

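The board dropped 6 mm, with the PCB height going from about 37 to about 31. Its slope is under 0.6% and the yellow block is down at 36.7, so it sits flat and home. Next I'll shut the fingers and move above the green button.

Call:
apply_moves([
  {"dp":[-6.3,-18,0.4],"delta_rot":[0,0,-9],"hand":255},
  {"dp":[-6.3,-18,0.4],"delta_rot":[0,0,-9],"hand":255},
  {"dp":[-6.3,-18,0.4],"delta_rot":[0,0,-9],"hand":255},
  {"dp":[-6.3,-18,0.4],"delta_rot":[0,0,-9],"hand":255},
  {"dp":[-6.3,-18,0.4],"delta_rot":[0,0,-9],"hand":255},
  {"dp":[-6.3,-18,0.4],"delta_rot":[0,0,-9],"hand":255},
  {"dp":[-6.3,-18,0.4],"delta_rot":[0,0,-9],"hand":255},
  {"dp":[-6.3,-18,0.4],"delta_rot":[0,0,-9],"hand":255},
  {"dp":[-6.3,-18,0.4],"delta_rot":[0,0,-9],"hand":255},
  {"dp":[-6.3,-18,0.4],"delta_rot":[0,0,-9],"hand":255},
])

```text
time: 8.38
eef_pos: [440.5, -348.0, 336.6]
tcp_rot: [-3.139, 0.001, 0.616]
wrist_force: [0.2, -0.4, 0.1]
width: 0.7
```

```bash
python3 - <<'E'
from h import *
s=state();print(s['eef_pos'],s['tcp_rot'],s['wrist_force'],s['width'])
for nm in('wrist','scene','top'):
    p,d=get_image(nm);cv2.imwrite(f'pics/{nm}5.png',p[:,:,::-1]);np.savez(f'{nm}5.npz',p=p,d=d)
    hsv=cv2.cvtColor(p,cv2.COLOR_RGB2HSV).astype(int);P=pts(nm,d)
    m=(hsv[...,0]>45)&(hsv[...,0]<85)&(hsv[...,1]>100)&(abs(P[...,0]-440)<40)&(abs(P[...,1]+347)<40)
    v,u=np.nonzero(m)
    if len(u):print(nm,len(u),u.min(),u.max(),v.min(),v.max(),np.median(P[m],0).round(1))
E
```

```text
[ 440.47196333 -347.98745535  336.62683156] [-3.13933096e+00  9.13248982e-04  6.16210281e-01] [ 0.16592137 -0.37144362  0.12945546] 0.7014948427936253
wrist 1977 84 448 182 419 [ 443.1 -348.6   61.8]
scene 122 227 240 47 133 [ 444.1 -341.7   60.7]
```

View pics/wrist5.png

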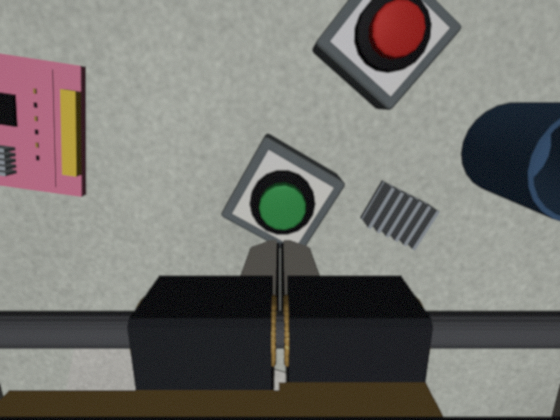

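View pics/scene5.png

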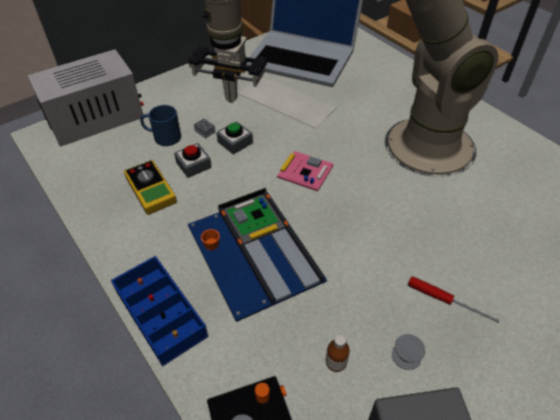

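View pics/top5.png

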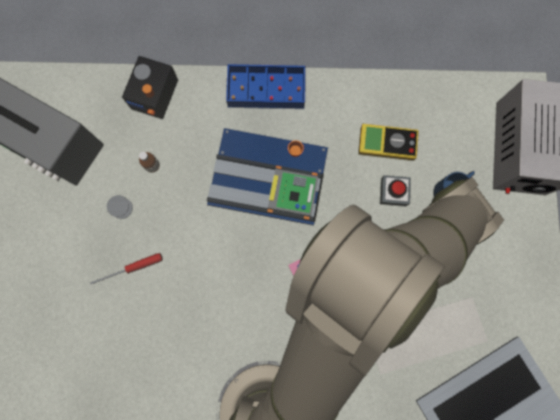

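The wrist view shows the green button at about (282,204), with red well clear at (400,28). The board is home in both fixed views. I'll refine the button centre.

```bash
python3 - <<'E'
from h import *
z=np.load('wrist5.npz');hsv=cv2.cvtColor(z['p'],cv2.COLOR_RGB2HSV).astype(int)
m=((hsv[...,0]>45)&(hsv[...,0]<85)&(hsv[...,1]>100)).astype(np.uint8);m[:150]=0;m[240:]=0;m[:,:230]=0;m[:,340:]=0
c=max(cv2.findContours(m,0,1)[0],key=cv2.contourArea);(u,v),r=cv2.minEnclosingCircle(c);print(u,v,r)
P=plane('wrist',c[:,0,:],61);(x,y),r=cv2.minEnclosingCircle(P[:,:2].astype(np.float32));print('world',x,y,r)
q=pts('wrist',z['d'])[m>0];print(np.median(q,0),np.percentile(q[:,2],[10,90]))
E
```

```text
282.1561279296875 205.9257049560547 24.92024803161621
world 442.81927490234375 -349.7504577636719 19.41752815246582
[ 443.25996131 -349.06331714   62.12948289] [54.92551387 63.18101271]
```

Call:
apply_moves([
  {"dp":[0.08,-0.02,-1.5],"delta_rot":[0,0,0],"hand":255},
  {"dp":[0.08,-0.02,-2.8],"delta_rot":[0,0,0],"hand":255},
  {"dp":[0.08,-0.02,-3.3],"delta_rot":[0,0,0],"hand":255},
  {"dp":[0.08,-0.02,-3.5],"delta_rot":[0,0,0],"hand":255},
  {"dp":[0.08,-0.02,-3.62],"delta_rot":[0,0,0],"hand":255},
  {"dp":[0.08,-0.02,-3.7],"delta_rot":[0,0,0],"hand":255},
  {"dp":[0.08,-0.02,-3.76],"delta_rot":[0,0,0],"hand":255},
  {"dp":[0.08,-0.02,-3.76],"delta_rot":[0,0,0],"hand":255},
])

```text
time: 9.52
eef_pos: [443.3, -348.6, 244.1]
tcp_rot: [3.141, -0.001, 0.618]
wrist_force: [1.2, 1.4, 3.2]
width: 0.4
```

Call:
apply_moves([
  {"dp":[0,0,-0.06],"delta_rot":[0,0,0],"hand":255},
  {"dp":[0,0,-0.12],"delta_rot":[0,0,0],"hand":255},
  {"dp":[0,0,-0.16],"delta_rot":[0,0,0],"hand":255},
  {"dp":[0,0,-0.16],"delta_rot":[0,0,0],"hand":255},
])

```text
time: 10.02
eef_pos: [443.1, -348.8, 242.0]
tcp_rot: [3.14, -0.002, 0.617]
wrist_force: [-3.6, 6.9, 33.5]
width: 0.6
```

It bottomed out: TCP z is 242, exactly 6 mm below the contact height, and the force rose to 33 N. Releasing straight up.

Call:
apply_moves([
  {"dp":[0,0,0.3],"delta_rot":[0,0,0],"hand":255},
  {"dp":[0,0,1.5],"delta_rot":[0,0,0],"hand":255},
  {"dp":[0,0,3.5],"delta_rot":[0,0,0],"hand":255},
  {"dp":[0,0,5],"delta_rot":[0,0,0],"hand":255},
  {"dp":[0,0,5],"delta_rot":[0,0,0],"hand":255},
  {"dp":[0,0,5],"delta_rot":[0,0,0],"hand":255},
])

```text
time: 10.78
eef_pos: [443.0, -348.4, 364.1]
tcp_rot: [-3.141, 0.0, 0.618]
wrist_force: [0.0, 0.1, 0.1]
width: 0.3
```

```bash
python3 - <<'E'
from h import *
s=state();print(s['eef_pos'],s['wrist_force'],s['time'])
yaw=-.1675;R=np.array([[np.cos(yaw),-np.sin(yaw)],[np.sin(yaw),np.cos(yaw)]]);t=np.array([584.5,13.6])
for nm in('wrist','scene'):
    p,d=get_image(nm);cv2.imwrite(f'pics/{nm}6.png',p[:,:,::-1]);P=pts(nm,d)
    hsv=cv2.cvtColor(p,cv2.COLOR_RGB2HSV).astype(int);g=(hsv[...,0]>45)&(hsv[...,0]<85)&(hsv[...,1]>100)
    m=g&(np.hypot(P[...,0]-442,P[...,1]+348)<17)&(P[...,2]<90);print(nm,'btn',m.sum(),np.percentile(P[m][:,2],[25,50,75,95]).round(1) if m.any() else '')
    if nm=='scene':
        F=(P[...,:2]-t)@R;m=g&(abs(F[...,0])<60)&(F[...,1]>-140)&(F[...,1]<0);q=P[m];k=abs(q[:,2]-np.median(q[:,2]))<4
        print('pcb',F[m].mean(0),np.median(q[:,2]),np.linalg.lstsq(np.c_[F[m],np.ones(len(q))][k],q[k,2],rcond=None)[0])
        cv2.imwrite('pics/s6z.png',cv2.resize(p[110:320,120:345],None,fx=3.5,fy=2.8,interpolation=cv2.INTER_CUBIC)[:,:,::-1])
E
```

```text
[ 442.98360662 -348.43448922  364.13842334] [0.00966494 0.13688079 0.0986053 ] 10.775
wrist btn 1276 [60.7 61.3 61.8 62.4]
scene btn 93 [57.3 61.2 62.8 64.3]
pcb [  1.31917209 -72.74337682] 31.377237238525264 [-5.68419544e-04  6.94787060e-03  3.18870004e+01]
```

View pics/s6z.png

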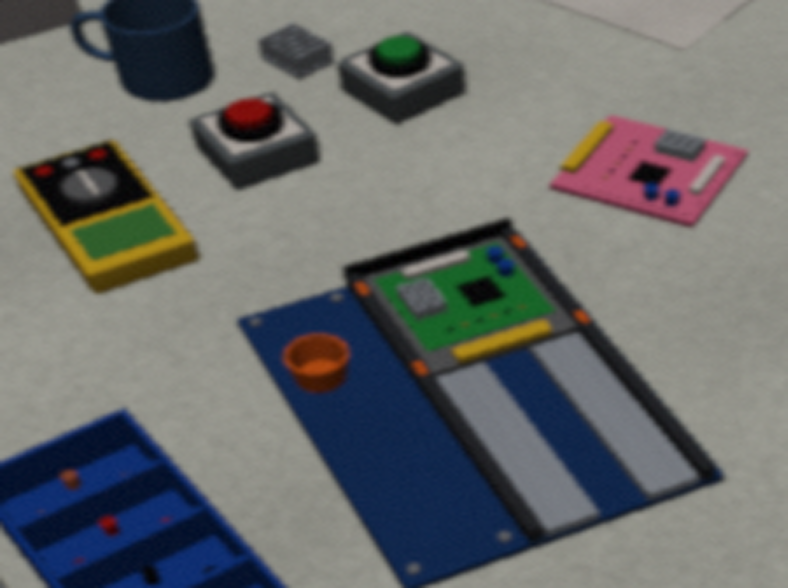

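The board is seated flat at (480,300) in the zoom. The green button is back up at a height of about 62. The cup, red button and other things are where they were, and the arm is clear.

```bash
python3 -c "
from h import *
print(hand_in())"
```

```text
the job is handed in; nothing more can be done
None
```

I pushed the board home along the rails, then pressed the green button right down and let it come back up. The job was handed in at about 11 s, well inside the 42 s limit; `hand_in` gives no verdict.

- **Board:** I pushed it with both fingertips on the yellow rear block until the notch walls stopped it, at 24 N. It dropped about 6 mm: the circuit board's surface went from about 37 to 31 mm and the block from 44 to 36.7 mm. Its tilt measured under 0.7%. It was still seated and flat in the last picture.
- **Green button:** I pressed it with closed fingertips to the full 6 mm, where it bottomed out with 33 N on the fingertips. Afterwards its top was back at about 61–62 mm, and the wrist force was about zero with the arm clear.
- **Everything else:** I never went near the red button. The cup and the other bystanders visible in the last view look unmoved, judged by eye rather than measured; the screwdriver, spool and bottle were last in view before the button press.
- **Disagreements:** The scene and top cameras differed by about 4–7 mm in position. I took values in between, checked them with the wrist camera, and used contact forces to find the end of the push and the press.

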